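# Tip the wheel nuts from the leaning cup into the round tin

### The arm

A 6-joint arm with a two-finger parallel gripper is mounted at the origin on the work surface. World frame = base frame: x ahead of the robot, y to its left, z up, the work surface at z = 0. Lengths are in m, angles in rad, forces in N, time in s.
With the tool pointing down it reaches from about 0.25 to 0.725 m from the base axis. Payload 4 kg.
Tool frame: the origin (TCP) lies on the centre line of the jaws, within the pads' length; the fingertips stand ctrl.tip_reach ahead of it and the grasp point (between the pads) lies 11 mm behind it (ctrl.tip_reach is the distance from the TCP to the fingertips, in m); z points along the fingers, y is the line along which they close (so a half turn about z gives the same grasp; the last joint's range is limited). The gripper opens to 85 mm and grips with 20 to 120 N. Pads are 22 mm wide; open, the fingers measure 114 mm over their backs; the gripper's body (76 mm by 85 mm) begins 54 mm behind the grasp point. The pads swing forward as they close: fully open they stand 13 mm farther back than shut.
Start: joints at [-1.238, 0.241, 0.005, 1.335, 0, 1.571], TCP at [0.163, -0.473, 0.239] pointing down, gripper open.
Joint ranges: [-2.72, 2.72], [-1.05, 1.87], [-1.09, 1.28], [-1.99, 2.15], [-1.42, 1.44], [-3.14, 3.14]. Speed limits (rad/s): [2.79, 2.79, 3.14, 3.14, 3.14, 3.14].

### API

Orientations are given as a unit quaternion [w, x, y, z].
In Python, from bench import ctrl gives the robot as it stands. Calls block until the motion is done:
- ctrl.reach(position, orientation): joint-space move of the TCP to a pose.
- ctrl.move_linear(position, rotation=None, vel=0.15, until_force=None): straight line of the TCP; rotation=None keeps the orientation; vel is the mean speed in m/s. With until_force (N) it stops when the force on the tool has changed by that much, and returns True; else False.
- ctrl.goto_joints(angles): joint-space move.
- ctrl.open() and ctrl.gripper_close(effort=None): open the fingers fully, or close them until they stop; effort is the grip in N (None keeps the last).
- ctrl.hold(seconds).
- ctrl.ik(position, orientation): joint angles nearest the present ones, or None.
- ctrl.get_obs(): the state.
- ctrl.get_image(name): name is "scene" or "top"; returns a dict with "pixels" (480x640x3 uint8, blue, green, red), "camera_matrix" (3x3 intrinsics, pixels), "view" (4x4, takes a point from world to camera coordinates). Camera axes: x right, y down, z forward; pixel columns grow to the right and rows downward; lengths in m; the calibration is good to about 2 mm. A picture is of the moment at which its call begins. There is no depth.
A pose or a line that the arm cannot do raises ctrl.Unreachable and nothing moves.
- ctrl.sign_off(): hands the job in; it is judged then, once.
The state is a dict: "clock": time; "q": joint angles; "joint_vel": joint speeds; "joint_torque": joint torques, N m; "eef_pos": TCP position; "orientation": TCP orientation; "ft_force": force on the tool from outside, world axes, zero at the start; "torque": the same for the moment, N m; "gripper_width": opening from 0.0 (shut) to 1.0 (fully open); "finger_force": force on a finger pad.
Only numpy, scipy, OpenCV 4.12 (cv2) and the standard library are available. Lean on these libraries where they do the work, as an engineer would, in place of code of your own. Each camera call takes 0.05 s, during which the arm holds its last target. There are 200 camera calls.

### The job

Draw the square metal cup out of its leaning pocket on the bench, tip all eight wheel nuts from it into the round metal tin (not the square tub), and slide the empty cup back into its pocket, pushed fully home. Leave the tin standing upright and do not disturb the tub, bottle, wrench or screwdriver.

Things in the scene. Friction and masses are not known exactly. Their poses are not given: they have to be found in the camera images.
- pocket: Square dark steel sleeve fixed on a foot (150 x 90 x 10 mm), leaning 50 degrees from vertical. 67 mm square outside, 59 mm inside, 45 mm long, closed at the lower end by a 4 mm floor. Origin: centre of its outer underside, 45 mm above the bench. z: along the sleeve, out of its mouth, 40 degrees above horizontal; y: level, across; x: across, downwards. Cup home: its origin 4 mm up z.
- cup: Open square aluminium cup, 56 x 56 mm outside, 110 mm long, walls and floor 3 mm, about 0.13 kg, the nuts in its lower half. Origin: centre of its outer underside; z: along it to the mouth. It starts leaning in the pocket with the pocket's axes, with 3 mm play across; its upper 69 mm stand out, where its upright side walls (+y, -y) can be gripped by a tool tilted square to the cup.
- cup_mouth (a point): Centre of the cup's open mouth, 110 mm along z from the cup's origin; axes as the cup's.
- tin: Round open steel tin, 100 mm across at the rim, 94 mm inside, 60 mm tall, floor 5 mm thick, about 0.3 kg, standing loose on the bench. Origin: centre of its underside; z up.
- tub: Square open white plastic tub 95 x 95 mm, 55 mm tall, loose; not to be used or moved. Origin: centre of its underside.
- bottle: White plastic bottle with a cap, 60 mm across, 140 mm tall, loose; to be left alone. Origin: centre of its underside.
- wrench: Steel wrench 150 mm long lying on the bench along its x axis; to be left alone. Origin: middle of its underside.
- driver: Screwdriver 190 mm long lying on the bench along its x axis; to be left alone. Origin: middle of its underside.
- nut0: Steel wheel nut: hexagon 17 mm across flats and 12 mm tall with a dome on top, 20 mm tall in all, 22 g. Origin: on its axis, at half its height; z towards the dome.
- nut1: Steel wheel nut: hexagon 17 mm across flats and 12 mm tall with a dome on top, 20 mm tall in all, 22 g. Origin: on its axis, at half its height; z towards the dome.
- nut2: Steel wheel nut: hexagon 17 mm across flats and 12 mm tall with a dome on top, 20 mm tall in all, 22 g. Origin: on its axis, at half its height; z towards the dome.
- nut3: Steel wheel nut: hexagon 17 mm across flats and 12 mm tall with a dome on top, 20 mm tall in all, 22 g. Origin: on its axis, at half its height; z towards the dome.
- nut4: Steel wheel nut: hexagon 17 mm across flats and 12 mm tall with a dome on top, 20 mm tall in all, 22 g. Origin: on its axis, at half its height; z towards the dome.
- nut5: Steel wheel nut: hexagon 17 mm across flats and 12 mm tall with a dome on top, 20 mm tall in all, 22 g. Origin: on its axis, at half its height; z towards the dome.
- nut6: Steel wheel nut: hexagon 17 mm across flats and 12 mm tall with a dome on top, 20 mm tall in all, 22 g. Origin: on its axis, at half its height; z towards the dome.
- nut7: Steel wheel nut: hexagon 17 mm across flats and 12 mm tall with a dome on top, 20 mm tall in all, 22 g. Origin: on its axis, at half its height; z towards the dome.
Not all that is in view belongs to the job. What is shaped like the part that bears pocket but orange or red is not meant.

How it is judged:
On the way, in this order (a step that is already met when the one before it is completed fails the run):
1. the cup is drawn clear of its pocket (distance between cup and pocket above 0.09 m), for 0.2 s.
2. all eight nuts lie in the round tin (horizontal distance between each of nut0, nut1, nut2, nut3, nut4, nut5, nut6, nut7 and tin below 0.046 m and z of nut0 in the frame of tin between 0.005 and 0.06 m and z of nut1 in the frame of tin between 0.005 and 0.06 m and z of nut2 in the frame of tin between 0.005 and 0.06 m and z of nut3 in the frame of tin between 0.005 and 0.06 m and z of nut4 in the frame of tin between 0.005 and 0.06 m and z of nut5 in the frame of tin between 0.005 and 0.06 m and z of nut6 in the frame of tin between 0.005 and 0.06 m and z of nut7 in the frame of tin between 0.005 and 0.06 m), for 0.3 s.
At the end, for the whole second after the job is handed in: All eight nuts inside the standing round tin (within 46 mm of its axis, below its rim; tin tilt under 0.1 rad, on the bench), and the cup back in its pocket: origin under 9 mm up the pocket's z (home: 4 mm), within 4 mm across x and y, axes within 0.10 rad; all at rest (all of step 2 and z of cup in the frame of pocket below 0.009 m and x of cup in the frame of pocket between -0.004 and 0.004 m and y of cup in the frame of pocket between -0.004 and 0.004 m and angle between the z axis of cup and the z axis of pocket, either way round below 0.1 rad and angle between tin's own z axis and vertical below 0.1 rad and height (world z) of tin below 0.005 m and linear speed of each of cup, tin below 0.02 m/s); the robot touches nothing.
It fails at once if the square tub is moved more than 30 mm (distance of tub from where it was at the start of the episode above 0.03 m).
It fails at once if the bottle is moved more than 30 mm (distance of bottle from where it was at the start of the episode above 0.03 m).
It fails at once if the wrench is moved more than 30 mm (distance of wrench from where it was at the start of the episode above 0.03 m).
It fails at once if the screwdriver is moved more than 30 mm (distance of driver from where it was at the start of the episode above 0.03 m).
It fails at once if the tin is tipped over (angle between tin's own z axis and vertical above 0.5 rad).
It also fails if it takes over 58 s, if anything falls off the work surface, if the arm or the gripper's body presses on something with over 40 N, if the wrist force passes 120 N, or if a joint passes its speed limit or range.

## Working session

There is one attempt and no reset: what is moved stays moved. The work goes in short steps, each a Python script; the robot and the scene stay as the last script left them, time stands still between calls to the robot, and variables do not carry over. Pictures are saved under pics/ and viewed, at most 10 in all, crops included, and the job is handed in when it is done.

```bash
mkdir -p pics; ls
python3 - <<'E'
from bench import ctrl
import cv2,numpy as np,pickle
d={}
for n in("scene","top"):
    im=ctrl.get_image(n);d[n]=im;cv2.imwrite(f"pics/{n}0.png",im["pixels"]);print(n,im["camera_matrix"].round(1).tolist(),im["view"].round(3).tolist())
pickle.dump(d,open("im0.pkl","wb"))
o=ctrl.get_obs();print(o["clock"],o["eef_pos"],o["orientation"],ctrl.tip_reach)
E
```

```text
pics
scene [[528.1, 0.0, 316.5], [0.0, 528.1, 239.8], [0.0, 0.0, 1.0]] [[-0.827, 0.563, 0.006, 0.532], [0.382, 0.57, -0.728, -0.059], [-0.413, -0.599, -0.686, 1.475], [0.0, 0.0, 0.0, 1.0]]
top [[454.8, 0.0, 325.6], [0.0, 454.8, 240.6], [0.0, 0.0, 1.0]] [[0.022, -1.0, 0.009, -0.17], [-0.984, -0.024, -0.178, 0.543], [0.178, -0.005, -0.984, 1.076], [0.0, 0.0, 0.0, 1.0]]
0.1 [ 0.16317742 -0.47205203  0.23852493] [-8.99217059e-04  9.86186980e-01  1.65633366e-01 -1.38873033e-04] 0.008
```

View pics/scene0.png

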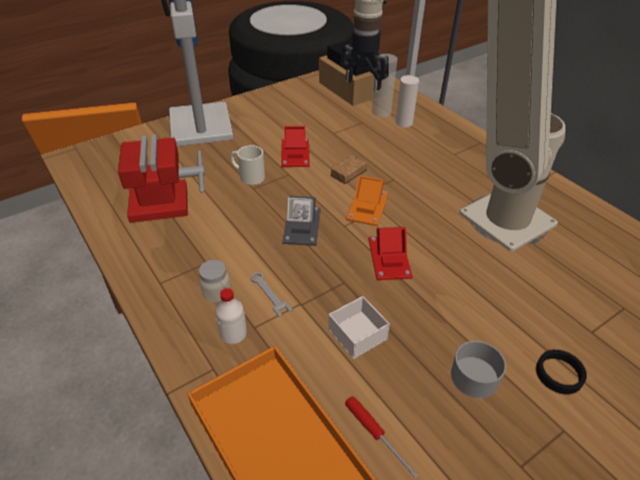

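View pics/top0.png

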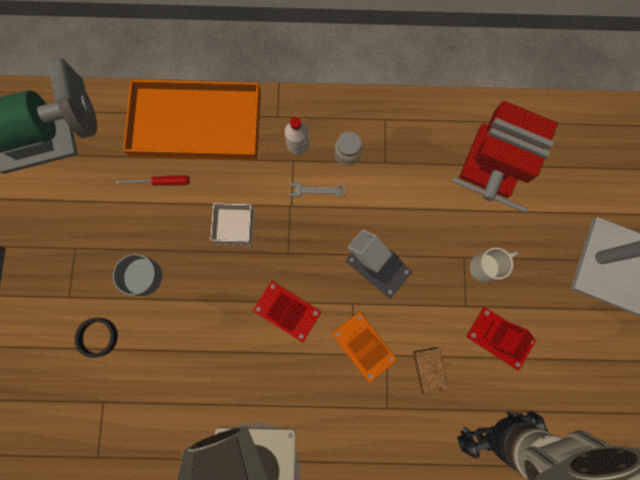

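The scene view shows the dark pocket and cup at about (302,215), the tub at (358,325), the tin at (478,368), the bottle at (231,318) and the wrench at (270,292). In the top view the cup mouth is at about (365,243), the foot at (380,272), the tin at (137,275), and the tub at (232,223). Next I'll enlarge the pocket area and outline the foot and tin.

```bash
cat > h.py <<'E'
import numpy as np,cv2
def ray(im,uv):
    K=im["camera_matrix"];V=im["view"];R=V[:3,:3];c=-R.T@V[:3,3]
    d=R.T@np.linalg.solve(K,[uv[0],uv[1],1.]);return c,d/np.linalg.norm(d)
def plane(im,uv,z):
    c,d=ray(im,uv);return c+d*(z-c[2])/d[2]
def tri(rays):
    A=np.zeros((3,3));b=np.zeros(3)
    for c,d in rays:
        P=np.eye(3)-np.outer(d,d);A+=P;b+=P@c
    p=np.linalg.solve(A,b);return p,[np.linalg.norm((np.eye(3)-np.outer(d,d))@(p-c)) for c,d in rays]
def proj(im,p):
    q=im["view"][:3,:3]@p+im["view"][:3,3];q=im["camera_matrix"]@q;return q[:2]/q[2]
E
python3 - <<'E'
import pickle,cv2,numpy as np
d=pickle.load(open("im0.pkl","rb"))
a=d["top"]["pixels"][220:308,335:423];b=d["scene"]["pixels"][180:268,258:346]
o=np.hstack([cv2.resize(x,(400,400),interpolation=cv2.INTER_CUBIC) for x in(a,b)])
a=d["top"]["pixels"][241:311,95:185];b=d["scene"]["pixels"][328:408,430:520]
o=np.vstack([o,np.hstack([cv2.resize(x,(400,200) if 0 else (400,200),interpolation=cv2.INTER_CUBIC) for x in(a,b)])])
cv2.imwrite("pics/crop0.png",o)
E
```

```text
(no output)
```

View pics/crop0.png

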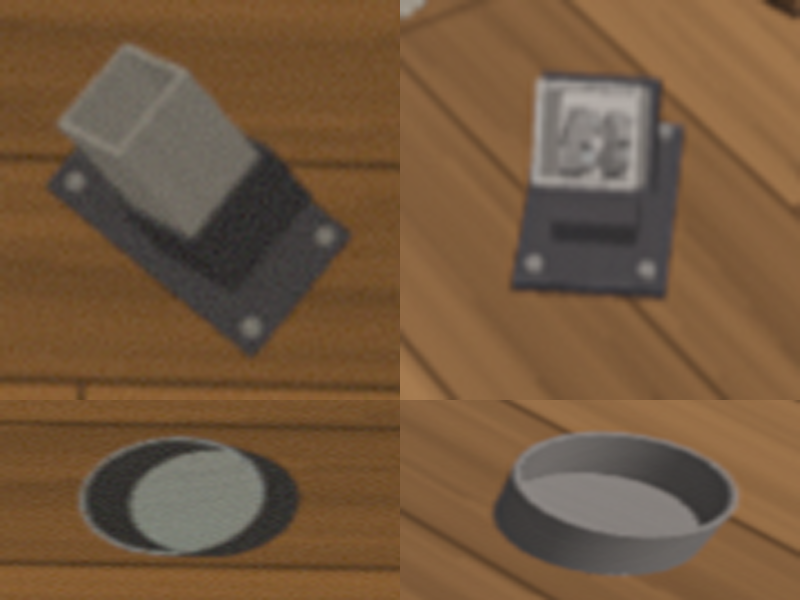

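Run:
```python
import pickle,numpy as np
from h import *
np.set_printoptions(precision=4,suppress=True)
d=pickle.load(open("im0.pkl","rb"));T,S=d["top"],d["scene"];k=88/400
t=lambda p:np.array(p)*k+[335-.4,220-.4]
s=lambda p:np.array(p)*k+[258-.4,180-.4]
C=[]
for a,b in [((128,44),(130,188)),((60,124),(240,190)),((188,72),(138,76)),((120,155),(247,83))]:
    p,e=tri([ray(T,t(a)),ray(S,s(b))]);C.append(p);print(p,e)
C=np.array(C);print("mouth",C.mean(0),"lens",[np.linalg.norm(C[i]-C[j]) for i,j in((0,1),(2,3),(0,2),(1,3))])
y=(C[1]-C[0]+C[3]-C[2]);print("yaw from mouth y",np.degrees(np.arctan2(-y[0],y[1])))
F=[plane(T,t(p),.01) for p in((48,187),(252,355),(350,236))];print("foot top",*F)
F2=[plane(S,s(p),.01) for p in((112,290),(265,297),(283,125))];print("foot scene",*F2)
for f in(F,F2):print([np.linalg.norm(f[i+1]-f[i]) for i in(0,1)],"ctr",(f[0]+f[2])/2,[np.degrees(np.arctan2(*(f[i]-f[j])[[1,0]])) for i,j in((0,1),(1,2))])
tt=np.array([133.6,273.8]);ts=np.array([480.2,361.8])
print("tin",plane(T,tt,.06),plane(S,ts,.06),tri([ray(T,tt),ray(S,ts)]))
print("tub",plane(T,(232,223),.055),"bottle",plane(T,(295,122),.14),"wrench",plane(T,(292,189),0),plane(T,(345,190),0))
```

```text
[ 0.5693 -0.246   0.0903] [np.float64(4.52441289464819e-05), np.float64(4.5244128946749534e-05)]
[ 0.5234 -0.2092  0.0939] [np.float64(0.002205687978469765), np.float64(0.002205687978469682)]
[ 0.5454 -0.2721  0.1412] [np.float64(0.00041346429264448655), np.float64(0.0004134642926444744)]
[ 0.5005 -0.2366  0.1407] [np.float64(0.0023484960362493935), np.float64(0.0023484960362493033)]
mouth [ 0.5347 -0.241   0.1165] lens [np.float64(0.05895425003230459), np.float64(0.057222344345856054), np.float64(0.06189872473617126), np.float64(0.058818415257186674)]
yaw from mouth y 51.40226638376278
foot top [ 0.5033 -0.209   0.01  ] [ 0.4125 -0.323   0.01  ] [ 0.4797 -0.3779  0.01  ]
foot scene [ 0.5787 -0.2554  0.01  ] [ 0.5088 -0.2015  0.01  ] [ 0.4129 -0.3227  0.01  ]
[np.float64(0.14572321706113683), np.float64(0.08679894450037744)] ctr [ 0.4915 -0.2934  0.01  ] [np.float64(51.45775179311916), np.float64(140.76428349793736)]
[np.float64(0.08824628059350392), np.float64(0.15459047908562704)] ctr [ 0.4958 -0.2891  0.01  ] [np.float64(-37.66695414227623), np.float64(51.6483535686173)]
tin [0.4527 0.3029 0.06  ] [0.4546 0.3062 0.06  ] (array([0.4527, 0.3047, 0.0566]), [np.float64(0.000511777348706215), np.float64(0.0005117773487062767)])
tub [0.5847 0.0747 0.055 ] bottle [ 0.816  -0.0781  0.14  ] wrench [ 0.6921 -0.0664  0.    ] [ 0.6928 -0.2063  0.    ]
```

```bash
cat >> h.py <<'E'
from scipy.spatial.transform import Rotation as Ro
AZ=np.radians(51.5);MOUTH=np.array([.5347,-.2410,.118]);TIN=np.array([.4532,.3045,0])
G=0.081   # grip height up the cup
def cupR(az,el,phi=0):
    ca,sa,ce,se=np.cos(az),np.sin(az),np.cos(el),np.sin(el)
    return np.array([[ca*se,-sa,ca*ce],[sa*se,ca,sa*ce],[-ce,0,se]])@Ro.from_euler('z',phi).as_matrix()
def quat(R):
    q=Ro.from_matrix(R).as_quat();return q[[3,0,1,2]]
DEEP=0.013
def tool(mouth,R,flip):
    """TCP pose for a cup whose mouth centre/rotation are given"""
    s=-1 if flip else 1
    T=np.column_stack([-s*R[:,2],s*R[:,1],R[:,0]])
    return mouth-(0.110-G)*R[:,2]+DEEP*R[:,0],quat(T)
def pourmouth(az,el,low=.072,back=.004):
    m=TIN.copy();m[2]=low+.028*abs(np.cos(el));m[:2]-=back*np.array([np.cos(az),np.sin(az)]);return m
E
python3 - <<'E'
from bench import ctrl
from h import *
np.set_printoptions(precision=2,suppress=True)
r=np.radians
R0=cupR(AZ,r(40));u=R0[:,2]
for f in(0,1):
    for nm,m in(("grasp",MOUTH),("above",MOUTH-.1*R0[:,0]),("out",MOUTH+.11*u),("out+up",MOUTH+.11*u+[0,0,.1])):
        print(f,nm,ctrl.ik(*tool(m,R0,f)))
els=[30,0,-20,-40,-55,-70]
res=[]
for f in(0,1):
  for phi in(0,90,-90,180):
    for az in range(-180,180,15):
        qs=[ctrl.ik(*tool(pourmouth(r(az),r(e))+[0,0,.06*(e>0)],cupR(r(az),r(e),r(phi)),f)) for e in els]
        n=0
        for q in qs:
            if q is None:break
            n+=1
        if n>=5:
            Q=np.array(qs[:n]);res.append((np.abs(np.diff(Q,axis=0)).max(),f,phi,az,n,Q[0],Q[-1]))
res.sort(key=lambda t:t[0])
for x in res[:25]:print(*x)
print(len(res),ctrl.get_obs()["clock"])
E
```

```text
0 grasp [-0.78  0.58 -0.09  0.99  0.69 -1.71]
0 above [-0.89  0.53  0.05  1.27  0.68 -1.85]
0 out [-0.63  0.47 -0.06  1.    0.7  -1.51]
0 out+up [-0.63  0.39  0.09  1.23  0.7  -1.51]
1 grasp [-0.78  0.58 -0.09  0.99  0.69  1.43]
1 above [-0.89  0.53  0.05  1.27  0.68  1.29]
1 out [-0.63  0.47 -0.06  1.    0.7   1.63]
1 out+up [-0.63  0.39  0.09  1.23  0.7   1.63]
0.4280354618104587 0 0 75 5 [ 0.33  0.19 -0.5   0.57  0.43 -0.91] [ 0.79  1.07  0.68  2.07 -0.42 -0.32]
0.4280354618104587 1 0 75 5 [ 0.33  0.19 -0.5   0.57  0.43  2.23] [ 0.79  1.07  0.68  2.07 -0.42  2.82]
0.43805114226657516 0 0 -75 6 [ 0.85  0.64  0.21  1.46 -0.43  2.23] [ 0.12  0.72 -0.23  1.    1.19  1.17]
0.43805114226657516 1 0 -75 6 [ 0.85  0.64  0.21  1.46 -0.43 -0.91] [ 0.12  0.72 -0.23  1.    1.19 -1.97]
0.4607878951435005 0 0 135 6 [ 0.31  0.59  0.13  1.37  0.46 -2.11] [ 1.05  0.81 -0.06  1.33 -1.13 -0.9 ]
0.4607878951435005 1 0 135 6 [0.31 0.59 0.13 1.37 0.46 1.03] [ 1.05  0.81 -0.06  1.33 -1.13  2.24]
0.47184043083495464 0 0 -15 5 [ 0.88  0.24 -0.43  0.67 -0.47  1.08] [0.36 1.02 0.59 1.99 0.5  0.39]
0.47184043
[... 1151 characters left out ...]
 [ 0.91  0.34 -0.28  0.88 -0.52  1.41] [0.26 1.13 0.58 2.12 0.73 0.33]
0.5178342903976629 1 0 -30 6 [ 0.91  0.34 -0.28  0.88 -0.52 -1.73] [ 0.26  1.13  0.58  2.12  0.73 -2.81]
0.5193734785720658 0 0 -45 6 [ 0.91  0.44 -0.12  1.09 -0.52  1.71] [0.2  1.02 0.34 1.88 0.9  0.47]
0.5193734785720658 1 0 -45 6 [ 0.91  0.44 -0.12  1.09 -0.52 -1.43] [ 0.2   1.02  0.34  1.88  0.9  -2.67]
0.523553595125454 0 0 105 6 [ 0.27  0.39 -0.2   0.98  0.52 -1.56] [ 0.95  1.08  0.46  2.01 -0.81 -0.39]
0.5235535951254544 1 0 105 6 [ 0.27  0.39 -0.2   0.98  0.52  1.59] [ 0.95  1.08  0.46  2.01 -0.81  2.75]
0.5235987755982978 0 90 15 6 [ 0.05  1.04 -0.09  2.02  1.36 -2.09] [ 0.05  1.11 -0.02  2.01  1.36 -0.35]
50 0.1
```

Run:
```python
from bench import ctrl
from h import *
np.set_printoptions(precision=4,suppress=True)
R0=cupR(AZ,np.radians(40))
p,q=tool(MOUTH,R0,1)
ctrl.reach(p-.11*R0[:,0],q)
print(ctrl.move_linear(p,vel=.08,until_force=8))
o=ctrl.get_obs();print(o["clock"],o["eef_pos"]-p,o["ft_force"],o["gripper_width"])
import pickle
d={}
for n in("scene","top"):d[n]=ctrl.get_image(n)
a=d["top"]["pixels"][210:310,325:425];b=d["scene"]["pixels"][160:260,250:350]
cv2.imwrite("pics/g1.png",np.hstack([cv2.resize(x,(400,400),interpolation=cv2.INTER_CUBIC) for x in(a,b)]))
```

```text
False
2.975 [ 0.0001 -0.0005  0.0004] [-0.4387 -0.0331 -0.2787] 1.0003341493467912
```

View pics/g1.png

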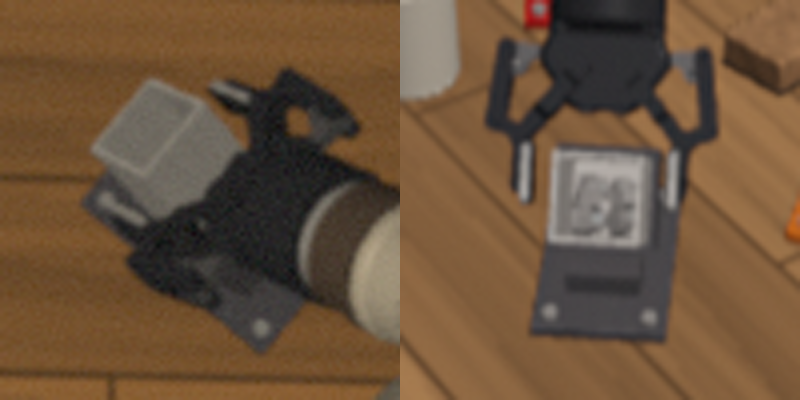

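The jaws straddle the cup evenly: in the scene crop the pads' inner edges are at 534 and 667, and the cup edges at 550 and 655. I'll close, then draw the cup out.

Run:
```python
from bench import ctrl
from h import *
np.set_printoptions(precision=4,suppress=True)
R0=cupR(AZ,np.radians(40));u=R0[:,2]
p,q=tool(MOUTH,R0,1)
def st(n):
    o=ctrl.get_obs();print(n,round(o["clock"],2),"err",(o["eef_pos"]-p)@R0,"F",o["ft_force"]@R0,o["torque"],o["gripper_width"],o["finger_force"])
ctrl.gripper_close(70);ctrl.hold(.3);st("closed")
ctrl.move_linear(p+.02*u,vel=.05);st("2cm")
ctrl.move_linear(p+.06*u,vel=.08);st("6cm")
ctrl.move_linear(p+.115*u,vel=.12);ctrl.hold(.4);st("out")
d={n:ctrl.get_image(n) for n in("scene","top")}
import pickle;pickle.dump(d,open("im_out.pkl","wb"))
a=d["top"]["pixels"][170:310,285:425];b=d["scene"]["pixels"][140:280,250:390]
cv2.imwrite("pics/out.png",np.hstack([cv2.resize(x,(400,400),interpolation=cv2.INTER_CUBIC) for x in(a,b)]))
```

```text
closed 3.76 err [-0.0004 -0.0001  0.0001] F [-7.9355  1.2237  0.9176] [-0.2664  0.6747  0.2188] 0.6475117886227449 73.2137131690979
2cm 4.31 err [-0.0001 -0.0004  0.0191] F [-4.0838 -0.8809 -2.8999] [-1.2537  0.9346 -0.0955] 0.6462965637611441 73.29854965209961
6cm 4.96 err [0.0008 0.0006 0.0598] F [ 2.2518  0.9819 -1.6015] [-0.7715  0.5625  0.0438] 0.6464511213190599 74.17888641357422
out 5.97 err [0.     0.     0.1145] F [ 1.5536  0.684  -2.3456] [-0.7889  0.583  -0.0278] 0.6467250097530564 74.17845010757446
```

View pics/out.png

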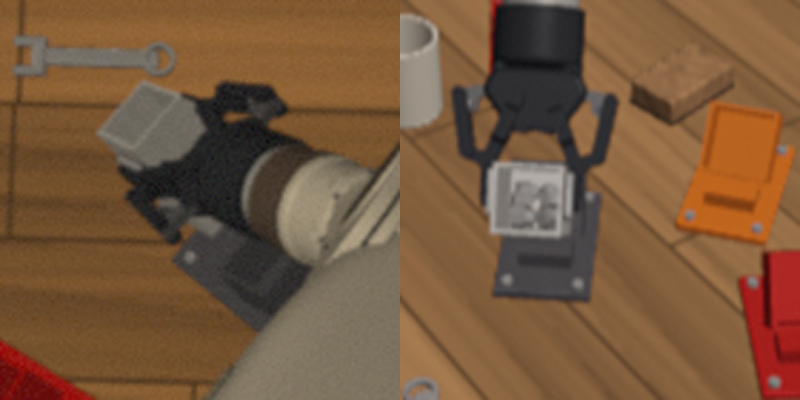

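The cup is held level with its nuts inside (mouth at crop (530,198)), clear of the pocket. Next I'll carry it to the tin and lower it just above the rim before tipping.

Run:
```python
from bench import ctrl
from h import *
np.set_printoptions(precision=4,suppress=True)
r=np.radians
R0=cupR(AZ,r(40));u=R0[:,2]
p,q=tool(MOUTH,R0,1)
ctrl.move_linear(p+.115*u+[0,0,.06],vel=.15)
A=r(120)
m=pourmouth(A,r(20))
P=tool(m+[0,0,.10],cupR(A,r(40)),1)
print(ctrl.ik(*P))
ctrl.reach(*P)
P=tool(m+[0,0,.05],cupR(A,r(20)),1);ctrl.move_linear(P[0],P[1],vel=.08);ctrl.hold(.2)
o=ctrl.get_obs();print(o["clock"],o["gripper_width"],o["eef_pos"]-P[0])
d={n:ctrl.get_image(n) for n in("scene","top")}
a=d["top"]["pixels"][215:335,75:195];b=d["scene"]["pixels"][280:420,410:550]
cv2.imwrite("pics/tin.png",np.hstack([cv2.resize(x,(400,400),interpolation=cv2.INTER_CUBIC) for x in(a,b)]))
```

```text
[0.2199 0.5199 0.0377 1.3345 0.6603 1.1825]
9.3 0.64981341298625 [ 0.0006 -0.0006  0.    ]
```

View pics/tin.png

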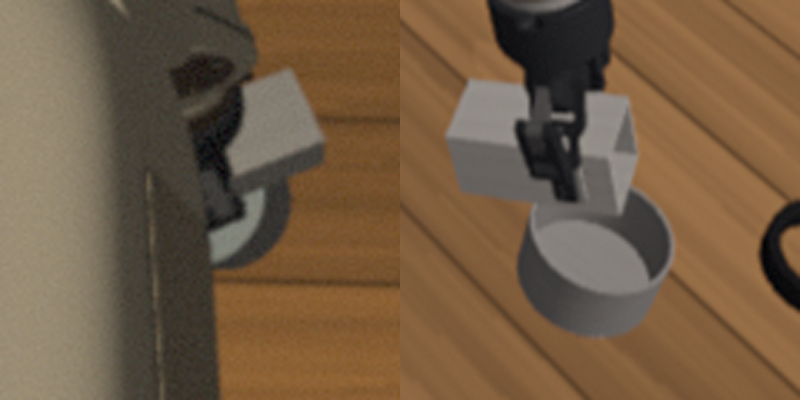

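The cup lies at about 20° with its mouth (crop (620,150)) 5 cm above the tin (crop (595,260)). Now I'll tip it.

Run:
```python
from bench import ctrl
from h import *
np.set_printoptions(precision=4,suppress=True)
r=np.radians;A=r(120)
for e in (5,-8,-18,-26,-34,-42,-50,-60):
    P=tool(pourmouth(A,r(e),low=.070,back=.010 if e>-45 else .004),cupR(A,r(e)),1)
    ctrl.move_linear(P[0],P[1],vel=.05 if e==5 else .02)
ctrl.hold(1.0)
o=ctrl.get_obs();print(o["clock"],o["gripper_width"],o["eef_pos"]-P[0],o["ft_force"])
d={n:ctrl.get_image(n) for n in("scene","top")}
# lift away while still tipped, look in tin
ctrl.move_linear(P[0]+[0,0,.12],vel=.12);ctrl.hold(.3)
o=ctrl.get_obs();print(o["clock"],o["ft_force"],o["torque"])
d2={n:ctrl.get_image(n) for n in("scene","top")}
b=d["scene"]["pixels"][280:420,410:550];c=d2["scene"]["pixels"][280:420,410:550]
cv2.imwrite("pics/pour.png",np.hstack([cv2.resize(x,(400,400),interpolation=cv2.INTER_CUBIC) for x in(b,c)]))
cv2.imwrite("pics/pour_top.png",d2["top"]["pixels"])
```

```text
14.075 0.6477531976176074 [-0.      0.     -0.0001] [-0.1238  0.3511 -1.8312]
15.625 [ 0.4232  0.1547 -1.2165] [0.9831 0.5653 0.0386]
```

View pics/pour.png

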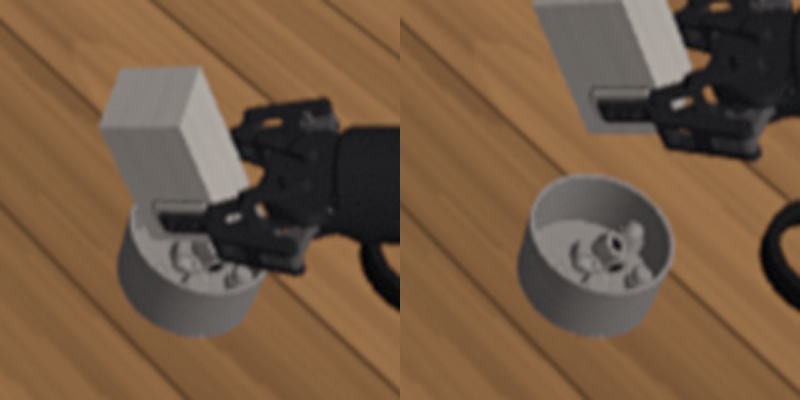

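The nuts lie in the upright tin (right crop, around (610,255)), and the wrist now carries only the cup's weight. I'll return to the "out" pose and compare it with the picture taken there before, to check for slip in the grip.

Run:
```python
from bench import ctrl
from h import *
import pickle
np.set_printoptions(precision=4,suppress=True)
r=np.radians;A=r(120)
m=pourmouth(A,r(20))+[0,0,.14]
for e in(0,40):
    P=tool(m,cupR(A,r(e)),1);ctrl.move_linear(P[0],P[1],vel=.05)
R0=cupR(AZ,r(40));u=R0[:,2];p,q=tool(MOUTH,R0,1)
ctrl.reach(p+.115*u+[0,0,.06],q)
ctrl.move_linear(p+.115*u,q,vel=.1);ctrl.hold(.4)
o=ctrl.get_obs();print(o["clock"],(o["eef_pos"]-p)@R0,o["ft_force"]@R0,o["gripper_width"])
d={n:ctrl.get_image(n) for n in("scene","top")};d0=pickle.load(open("im_out.pkl","rb"))
out=[]
for n in d:
    uv=proj(d[n],MOUTH+.115*u);x,y=(uv-30).astype(int)
    a,b=[cv2.cvtColor(k[n]["pixels"][y:y+60,x:x+60],cv2.COLOR_BGR2GRAY) for k in(d0,d)]
    print(n,cv2.phaseCorrelate(a.astype(float),b.astype(float),cv2.createHanningWindow((60,60),cv2.CV_64F)))
    out.append(np.hstack([cv2.resize(i,(300,300),interpolation=cv2.INTER_CUBIC) for i in(a,b)]))
cv2.imwrite("pics/cmp.png",np.vstack(out))
```

```text
20.6917 [-0.0003 -0.0002  0.1152] [ 0.1544  0.6274 -0.4283] 0.6461199582217734
scene ((-0.2816593998972472, -0.10790329362469109), 0.6848881536823164)
top ((0.019553594452755618, -0.07917362162246633), 1.0355269064767818)
```

View pics/cmp.png

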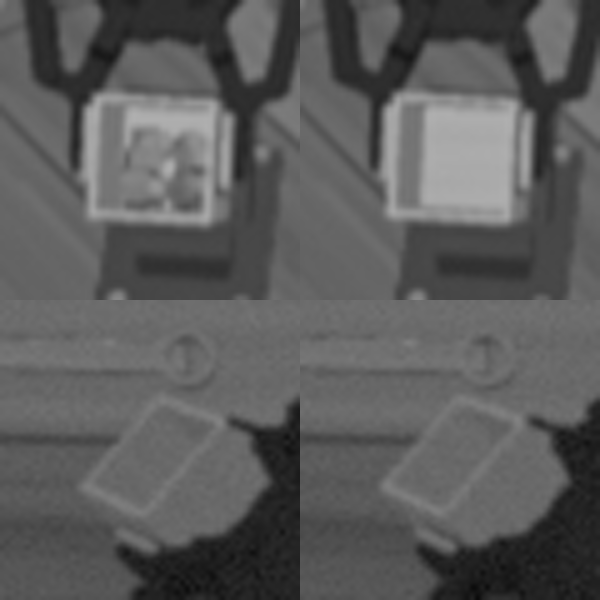

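No slip: both views match within 0.3 px, and the cup is empty. Now I'll insert it, biased slightly off the lower wall.

Run:
```python
from bench import ctrl
from h import *
np.set_printoptions(precision=4,suppress=True)
R0=cupR(AZ,np.radians(40));u=R0[:,2];p,q=tool(MOUTH,R0,1)
b=-.0008*R0[:,0]
def st(n,s):
    o=ctrl.get_obs();print(n,s,round(o["clock"],2),(o["eef_pos"]-p)@R0,o["ft_force"]@R0,o["gripper_width"])
st("a",ctrl.move_linear(p+.05*u+b,q,vel=.1))
st("b",ctrl.move_linear(p+.03*u+b,vel=.03,until_force=12))
st("c",ctrl.move_linear(p+.004*u+b,vel=.04,until_force=15))
st("d",ctrl.move_linear(p-.002*u+b,vel=.015,until_force=12))
```

```text
a False 21.59 [-0.0009 -0.0003  0.0502] [ 1.2871 -0.3607 -0.884 ] 0.6478032346289764
b False 22.41 [-0.0008 -0.0001  0.03  ] [ 0.6039 -0.909  -0.7199] 0.6431001088329835
c False 23.21 [-0.0008 -0.0001  0.004 ] [ 0.407  -0.7093 -0.4042] 0.6455823263744289
d False 23.76 [-0.001  -0.0001 -0.0001] [-0.9543  1.9425  6.936 ] 0.6487681730215308
```

Seated on the floor at the original depth, with 7 N of contact force. Next I'll release, back off and inspect.

Run:
```python
from bench import ctrl
from h import *
np.set_printoptions(precision=4,suppress=True)
R0=cupR(AZ,np.radians(40));p,q=tool(MOUTH,R0,1)
ctrl.open();ctrl.hold(.2)
ctrl.move_linear(ctrl.get_obs()["eef_pos"]-.12*R0[:,0],vel=.1)
ctrl.goto_joints([-1.238,.241,.005,1.335,0,1.571]);ctrl.hold(.3)
o=ctrl.get_obs();print(o["clock"],o["ft_force"])
d={n:ctrl.get_image(n) for n in("scene","top")}
f=lambda im,x,y,w:cv2.resize(im["pixels"][y:y+w,x:x+w],(300,300),interpolation=cv2.INTER_CUBIC)
cv2.imwrite("pics/fin.png",np.vstack([np.hstack([f(d["top"],335,220,88),f(d["scene"],258,180,88)]),np.hstack([f(d["top"],95,235,80),f(d["scene"],430,325,95)])]))
import pickle
d0=pickle.load(open("im0.pkl","rb"))
for n in d:
    a,b=[cv2.GaussianBlur(k[n]["pixels"],(5,5),0) for k in(d0,d)]
    m=(cv2.absdiff(a,b).max(2)>25).astype(np.uint8)
    print(n,[s[:5].tolist() for s in cv2.connectedComponentsWithStats(m)[2][1:] if s[4]>6])
```

```text
27.3333 [ 0.7374 -0.1733 -0.7195]
scene [[293, 204, 16, 16, 207], [488, 358, 8, 10, 51], [477, 362, 12, 14, 115], [469, 365, 8, 14, 41], [488, 374, 6, 7, 30]]
top [[143, 263, 6, 7, 33], [128, 266, 6, 8, 36], [128, 270, 21, 23, 244]]
```

View pics/fin.png

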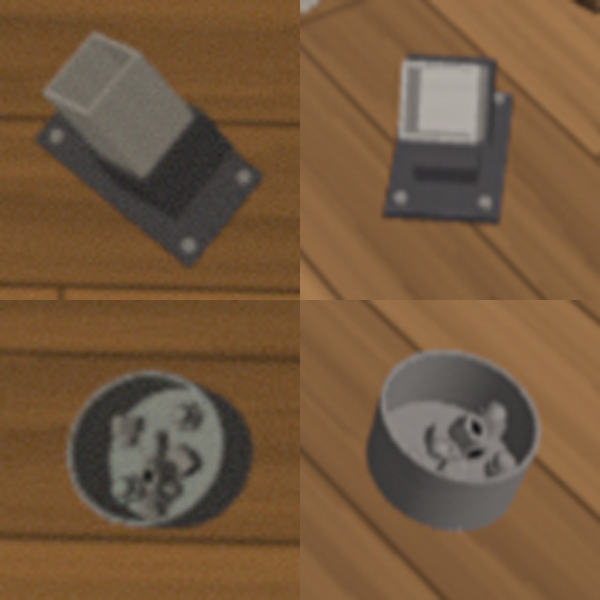

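The cup is empty and in its starting position. The only changes in either view are inside the tin and the cup, so no nut went astray and nothing else moved.

```bash
python3 -c "
from bench import ctrl
print(ctrl.sign_off())"
```

```text
the job is handed in; nothing more can be done
None
```

The job is handed in at about 27 s of the 58 s limit: the nuts are in the standing tin, the empty cup is back fully home in its pocket, and the before/after pictures show nothing else moved; I did not count the nuts one by one, and no verdict was returned.

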